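Push a tin back up its gravity-feed lane and hold it at the back stop

TASK

One lane of the sloping can rack holds only a single tin, and an older tin has to go in front of it. With your fingertips, push that single tin up its lane in one slow, gentle, steady push, without lifting it or letting it roll back down, until it is fully against the back stop, and keep holding it there so that a colleague can drop the older tin in: the program finishes while still holding. Leave the other tins and everything else on the counter where they are.

Things in the scene. Friction and masses are not known exactly. Their poses are not given: they have to be found in the camera images.
- can: The single tin: smooth closed steel tin, cream label, 65 mm diameter, 72 mm long, 0.18 to 0.37 kg, lying across its lane. Origin at its centre; y axis = the tin's axis, parallel to the deck's y (x, z turn as it rolls). Starts against the front lip, at x = -72.5 mm, z = 32.5 mm in the deck's frame; fully home against the back stop it is at x = +67.5 mm. Rolls back to the lip when let go.
- deck: Sloping stainless floor of the fixed can rack, 200 mm along the slope, 256 mm wide. Origin at the centre of its upper face, 45 mm above the counter. x points 7 degrees up the slope, away from the robot, to the back stop; y across the lanes; z normal to the floor. Three lanes, centre lines at y = -84, 0, +84 mm, 81 mm wide, between sheet dividers 22 mm high (outer ones 28 mm). Open above.
- front_lip (a point): Front lip of the rack, nearest the robot: this point is on the floor at the lip's inner face, middle lane (deck x = -100 mm). The lip is 15 mm high (17 mm with its rolled hem), its outer side at deck x = -106 mm.
- back_stop (a point): Back stop at the upper end of all three lanes: a rigid upright sheet 48 mm high. This point is on the floor at its inner face, middle lane (deck x = +100 mm).
- can_b: a tin of the same size, lying at the front lip of a lane with two tins; origin at its centre.
- can_b2: a tin of the same size, lying behind and against the first tin of that lane; origin at its centre.
- can_c: a tin of the same size, lying at the front lip of the other lane with two tins; origin at its centre.
- can_c2: a tin of the same size, lying behind and against the first tin of that other lane; origin at its centre.
- old_can: The older tin, the same size, standing upright on the counter to the left (+y side) of the rack; origin at its centre, 36 mm up. It stays there.
- tub: Open white paper tub standing on the counter, 90 mm wide at the rim, 62 mm high; origin at the centre of its underside.
- jar: Small closed amber jar with a white cap, 52 mm diameter, 55 mm high, on the counter; origin at the centre of its underside.
- spatula: Plastic spatula 240 mm long lying flat on the counter; x axis along it; origin underneath it.
Things that resemble listed ones, but are neither listed nor needed, are in the scene too. Leave any blue or red look-alike of the can alone.

How it is judged:
By the outcome, as a careful person would: the job done as asked, in the order asked, and still so for the second after the job is handed in, while the arm keeps its last pose, push and grip.
It also fails if it takes over 34 s, if anything falls off the work surface, if the arm or the gripper's body presses on something with over 40 N, if the wrist force passes 120 N, or if a joint passes its speed limit or range.

ROBOT

A 6-joint arm with a two-finger parallel gripper is mounted at the origin on the work surface. World frame = base frame: x ahead of the robot, y to its left, z up, the work surface at z = 0. Lengths are in m, angles in rad, forces in N, time in s.
With the tool pointing down it reaches from about 0.375 to 0.9 m from the base axis. Payload 3.1 kg.
Tool frame: the origin (TCP) lies midway between the tips of the shut fingers; the grasp point (between the pads) lies 19 mm behind it (manip.grasp_offset is the distance from the TCP to the grasp point, in m); z points along the fingers, y is the line along which they close (so a half turn about z gives the same grasp; the last joint's range is limited). The gripper opens to 85 mm and grips with 20 to 120 N. Pads are 22 mm wide; open, the fingers measure 114 mm over their backs; the gripper's body (76 mm by 85 mm) begins 54 mm behind the grasp point. The pads swing forward as they close: fully open they stand 13 mm farther back than shut.
Start: joints at [-1.286, 0.527, 1.433, -0, 1.181, -0.178], TCP at [0.279, -0.559, 0.231] pointing down, gripper open.
Joint ranges: [-3.08, 3.08], [-0.75, 2.2], [0.22, 2.44], [-1.43, 4.57], [0, 2.65], [-2.85, 2.85]. Speed limits (rad/s): [2.79, 2.79, 3.14, 3.14, 3.14, 3.14].

INTERFACE

Orientations are given as a unit quaternion [x, y, z, w].
In Python, from station import sensors, cams, order, manip gives the robot as it stands.
- The arm moves only by the tool move_arm, never from a script. Its argument "targets" is a list of rows, each an object of numbers: "dx", "dy", "dz": the shift along the world's x, y, z normalised to -1 to 1, where 1 is 25 mm; "rx", "ry", "rz": the turn, a rotation vector about the world's x, y, z normalised to -1 to 1, where 1 is 30 degrees. A call has exactly 10 rows; each row shifts and turns the commanded pose from where the row before left it; what a row does not reach is not made up. A row lasts 1/8 s, in which the tool goes at most 62.5 mm and 10.7 degrees, less where a joint would pass 70% of its speed; a pose out of reach is approached as far as the arm can. A call with a number of a shift or a turn outside -1 to 1 is refused whole. A call with a gripper value outside its range is refused whole. "claw" is the opening in per cent of the stroke, from 0 (shut) to 100 (fully open), set as the call begins (left out, the last holds). The fingers move at their own pace and stop on an object; "newtons" is the grip in N (left out, the last holds). Time passes only in rows, so rows that do not move let the fingers close, or fill a call up. It gives the time, the measured TCP pose, the force, the opening and the grip force at its end, in the units of the state.
- sensors.sense(): the state, without advancing time (a new reading comes with each control period).
- cams.snapshot(name): name is "scene" or "top" or "wrist"; returns the picture (384x512x3 uint8, red, green, blue); there is no depth.
- cams.camera_model(name): a dict with "fx", "fy", "cx", "cy" (pixels), "extrinsics" (4x4, takes a point from world to camera coordinates). Camera axes: x right, y down, z forward; pixel columns grow to the right and rows downward; lengths in m; the calibration is good to about 2 mm. A picture is of the moment at which its call begins: read the wrist's pose just before it. camera_model takes no time and is no camera call; for the wrist camera it gives the pose at the moment of the call.
- order.sign_off(): hands the job in; it is judged then, once.
The state is a dict: "t": time; "q": joint angles; "qd": joint speeds; "tau": joint torques, N m; "tcp_pos": TCP position; "tool_rot": TCP orientation; "force": force on the tool from outside, world axes, zero at the start; "ft_torque": the same for the moment, N m; "finger_gap": opening from 0.0 (shut) to 1.0 (fully open); "gripper_force": force on a finger pad.
Only numpy, scipy, OpenCV 4.12 (cv2) and the standard library are available. Lean on these libraries where they do the work, as an engineer would, in place of code of your own. Each camera call takes 0.05 s, during which the arm holds its last target. There are 200 camera calls.

## Working session

There is one attempt and no reset: what is moved stays moved. The work goes in short steps, Python scripts to look and compute and a tool call to move; the robot and the scene stay as the last step left them, time stands still between calls to the robot, and variables do not carry over. Pictures are saved under pics/ and viewed, at most 10 in all, crops included, and the job is handed in when it is done.

Besides the shell and the picture viewer there is one more tool, called after ">>>" by a JSON object that holds its "name" and its "arguments", one argument or row to a line. move_arm: Moves the arm, as the interface text tells. Scaled input: -1 to 1 covers 25 mm each way for a shift and 30 degrees each way for a turn. Its arguments: {"type":"object","properties":{"targets":{"type":"array"},"claw":{"type":"number"},"newtons":{"type":"number"}},"required":["targets"]}

```bash
mkdir -p pics; ls
python3 - <<'E'
from station import sensors,cams,manip
import cv2
for n in("scene","top"):
    im=cams.snapshot(n);cv2.imwrite(f"pics/{n}0.png",im[:,:,::-1])
    m=cams.camera_model(n);print(n,m)
s=sensors.sense();print(s["t"],s["tcp_pos"],s["tool_rot"],s["finger_gap"],manip.grasp_offset)
E
```

```text
pics
scene {'fx': 430.76039590490205, 'fy': 430.76039590490205, 'cx': 247.76951137249281, 'cy': 192.0122237973632, 'extrinsics': array([[-6.99255585e-01,  7.14871333e-01, -7.77333675e-04,
         3.64365629e-01],
       [ 5.95808351e-01,  5.82191860e-01, -5.53231459e-01,
        -3.11036420e-01],
       [-3.95036753e-01, -3.87313329e-01, -8.33027220e-01,
         1.57842654e+00],
       [ 0.00000000e+00,  0.00000000e+00,  0.00000000e+00,
         1.00000000e+00]])}
top {'fx': 476.8765319261206, 'fy': 476.8765319261206, 'cx': 255.32916855861728, 'cy': 188.205376525427, 'extrinsics': array([[ 0.0036892 , -0.99998455, -0.00415715,  0.05120317],
       [-0.99620772, -0.00331382, -0.08694364,  0.55671769],
       [ 0.08692852,  0.00446213, -0.99620456,  1.4882417 ],
       [ 0.        ,  0.        ,  0.        ,  1.        ]])}
0.1 [ 0.27886219 -0.55860559  0.23041752] [ 9.73350478e-01  2.29320349e-01 -4.67342074e-05 -1.01109540e-03] 1.0012668735317896 0.0187
```

View pics/scene0.png

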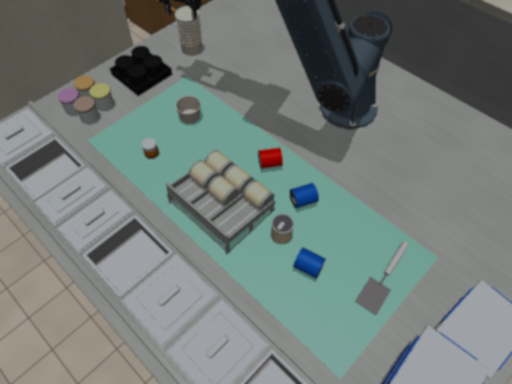

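View pics/top0.png

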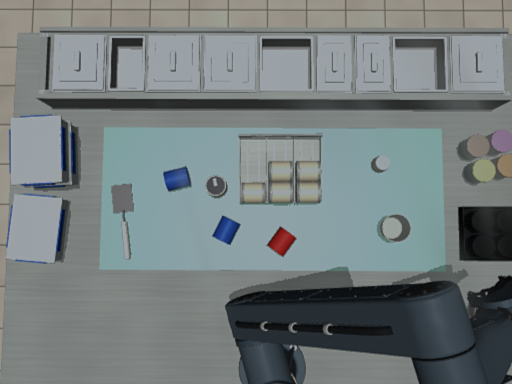

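The top view shows the rack at cols 240–321, rows 134–205. The middle (col 281) and right (col 308) lanes hold two cream tins each. The left (+y) lane holds one, at about (253,192), and that is the one meant. The blue tins at (176,179) and (226,230) and the red one at (282,241) are look-alikes. I'll confirm in a crop and measure.

```bash
cat > h.py <<'E'
import numpy as np,cv2
from station import sensors,cams
def ray(n,u,v,z,m=None):
    m=m or cams.camera_model(n);E=m["extrinsics"];R=E[:3,:3];c=-R.T@E[:3,3]
    d=R.T@np.array([(u-m["cx"])/m["fx"],(v-m["cy"])/m["fy"],1]);return c+d*(z-c[2])/d[2]
def proj(n,p,m=None):
    m=m or cams.camera_model(n);q=m["extrinsics"]@np.r_[p,1];return np.array([m["cx"]+m["fx"]*q[0]/q[2],m["cy"]+m["fy"]*q[1]/q[2]])
E
python3 - <<'E'
from h import *
im=cv2.imread("pics/top0.png")
hsv=cv2.cvtColor(im,cv2.COLOR_BGR2HSV)
m=cv2.inRange(hsv,(12,40,110),(32,160,255));m[:, :230]=0;m[:,330:]=0
n,l,st,ce=cv2.connectedComponentsWithStats(m)
for s,c in zip(st[1:],ce[1:]):
    if s[4]>40: print(s,c.round(1),ray("top",*c,0.085).round(4))
for p in[(240,205),(321,205),(240,135),(322,135)]:print(p,ray("top",*p,.05).round(4))
c=cv2.resize(im[125:215,225:335],None,fx=6,fy=6,interpolation=cv2.INTER_CUBIC);cv2.imwrite("pics/crop.png",c)
E
```

```text
[273 177  17   3  50] [280.8 178. ] [ 0.5827 -0.0248  0.085 ]
[300 177  17   3  43] [307.3 177.9] [ 0.5833 -0.1055  0.085 ]
[245 183  17   3  49] [252.9 184. ] [0.5642 0.0603 0.085 ]
[272 183  17   3  44] [280.3 183.9] [ 0.5646 -0.0233  0.085 ]
[245 199  17   3  50] [252.8 200. ] [0.5152 0.0603 0.085 ]
[273 198  17   4  56] [281.2 199.8] [ 0.5163 -0.0258  0.085 ]
[300 198  17   4  55] [307.7 199.3] [ 0.5181 -0.1062  0.085 ]
(240, 205) [0.5017 0.1005 0.05  ]
(321, 205) [ 0.5026 -0.1512  0.05  ]
(240, 135) [0.7223 0.1019 0.05  ]
(322, 135) [ 0.7231 -0.1561  0.05  ]
```

View pics/crop.png

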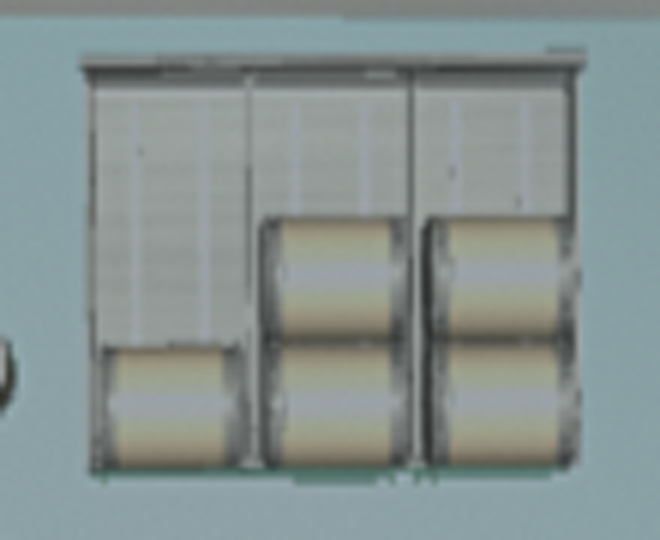

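The crop confirms that the single cream tin is in the left (+y) lane, at crop (172,407). Its centre is about (0.541, 0.060, 0.068). The deck origin is then about x 0.617, which agrees with the lip and stop edges. Lane yaw is about 0.

>>> {"name": "move_arm", "arguments": {
  "targets": [
    {"dx":0.33,"dy":1,"rz":-0.044},
    {"dx":0.33,"dy":1,"rz":-0.044},
    {"dx":0.33,"dy":1,"rz":-0.044},
    {"dx":0.33,"dy":1,"rz":-0.044},
    {"dx":0.33,"dy":1,"rz":-0.044},
    {"dx":0.33,"dy":1,"rz":-0.044},
    {"dx":0.33,"dy":1,"rz":-0.044},
    {"dx":0.33,"dy":1,"rz":-0.044},
    {"dx":0.33,"dy":1,"rz":-0.044},
    {"dx":0.33,"dy":1,"rz":-0.044}
  ],
  "claw": 30,
  "newtons": 20
}}

```text
schema error: expected keys dx, dy, dz, rx, ry, rz
```

>>> {"name": "move_arm", "arguments": {
  "targets": [
    {"dx":0.33,"dy":1,"rz":-0.044},
    {"dx":0.33,"dy":1,"rz":-0.044},
    {"dx":0.33,"dy":1,"rz":-0.044},
    {"dx":0.33,"dy":1,"rz":-0.044},
    {"dx":0.33,"dy":1,"rz":-0.044},
    {"dx":0.33,"dy":1,"rz":-0.044},
    {"dx":0.33,"dy":1,"rz":-0.044},
    {"dx":0.33,"dy":1,"rz":-0.044},
    {"dx":0.33,"dy":1,"rz":-0.044},
    {"dx":0.33,"dy":1,"rz":-0.044}
  ]
}}

```text
schema error: expected keys dx, dy, dz, rx, ry, rz
```

>>> {"name": "move_arm", "arguments": {
  "targets": [
    {"dx":0.33,"dy":1,"dz":0,"rx":0,"ry":0,"rz":-0.044},
    {"dx":0.33,"dy":1,"dz":0,"rx":0,"ry":0,"rz":-0.044},
    {"dx":0.33,"dy":1,"dz":0,"rx":0,"ry":0,"rz":-0.044},
    {"dx":0.33,"dy":1,"dz":0,"rx":0,"ry":0,"rz":-0.044},
    {"dx":0.33,"dy":1,"dz":0,"rx":0,"ry":0,"rz":-0.044},
    {"dx":0.33,"dy":1,"dz":0,"rx":0,"ry":0,"rz":-0.044},
    {"dx":0.33,"dy":1,"dz":0,"rx":0,"ry":0,"rz":-0.044},
    {"dx":0.33,"dy":1,"dz":0,"rx":0,"ry":0,"rz":-0.044},
    {"dx":0.33,"dy":1,"dz":0,"rx":0,"ry":0,"rz":-0.044},
    {"dx":0.33,"dy":1,"dz":0,"rx":0,"ry":0,"rz":-0.044}
  ],
  "claw": 30,
  "newtons": 20
}}

```text
t: 1.35
tcp_pos: [0.3616, -0.3081, 0.231]
tool_rot: [0.993, 0.116, -0.0, -0.0]
force: [-0.0, -0.8, -0.2]
finger_gap: 0.3
gripper_force: 0.0
```

>>> {"name": "move_arm", "arguments": {
  "targets": [
    {"dx":0.33,"dy":1,"dz":0,"rx":0,"ry":0,"rz":-0.044},
    {"dx":0.33,"dy":1,"dz":0,"rx":0,"ry":0,"rz":-0.044},
    {"dx":0.33,"dy":1,"dz":0,"rx":0,"ry":0,"rz":-0.044},
    {"dx":0.33,"dy":1,"dz":0,"rx":0,"ry":0,"rz":-0.044},
    {"dx":0.33,"dy":1,"dz":0,"rx":0,"ry":0,"rz":-0.044},
    {"dx":0.33,"dy":1,"dz":0,"rx":0,"ry":0,"rz":-0.044},
    {"dx":0.33,"dy":1,"dz":0,"rx":0,"ry":0,"rz":-0.044},
    {"dx":0.33,"dy":1,"dz":0,"rx":0,"ry":0,"rz":-0.044},
    {"dx":0.33,"dy":1,"dz":0,"rx":0,"ry":0,"rz":-0.044},
    {"dx":0.33,"dy":1,"dz":0,"rx":0,"ry":0,"rz":-0.044}
  ]
}}

```text
t: 2.6
tcp_pos: [0.444, -0.0583, 0.2311]
tool_rot: [1.0, 0.001, -0.0, -0.0]
force: [-0.4, 0.2, -0.5]
finger_gap: 0.3
gripper_force: 0.0
```

>>> {"name": "move_arm", "arguments": {
  "targets": [
    {"dx":0.18,"dy":0.59,"dz":-0.4,"rx":0,"ry":0,"rz":0},
    {"dx":0.18,"dy":0.59,"dz":-0.4,"rx":0,"ry":0,"rz":0},
    {"dx":0.18,"dy":0.59,"dz":-0.4,"rx":0,"ry":0,"rz":0},
    {"dx":0.18,"dy":0.59,"dz":-0.4,"rx":0,"ry":0,"rz":0},
    {"dx":0.18,"dy":0.59,"dz":-0.4,"rx":0,"ry":0,"rz":0},
    {"dx":0.18,"dy":0.59,"dz":-0.4,"rx":0,"ry":0,"rz":0},
    {"dx":0.18,"dy":0.59,"dz":-0.4,"rx":0,"ry":0,"rz":0},
    {"dx":0.18,"dy":0.59,"dz":-0.4,"rx":0,"ry":0,"rz":0},
    {"dx":0,"dy":0,"dz":0,"rx":0,"ry":0,"rz":0},
    {"dx":0,"dy":0,"dz":0,"rx":0,"ry":0,"rz":0}
  ]
}}

```text
t: 3.85
tcp_pos: [0.4801, 0.0587, 0.1513]
tool_rot: [1.0, 0.001, -0.0, 0.0]
force: [0.3, -0.6, -0.1]
finger_gap: 0.3
gripper_force: 0.0
```

Run:
```python
from h import *
s=sensors.sense();print(s["t"],s["tcp_pos"],s["force"])
m=cams.camera_model("wrist");im=cams.snapshot("wrist")
print(m)
for p in [(.541,.06,.068),(.5085,.06,.068),(.541,.096,.068),(.541,.024,.068)]:print(p,proj("wrist",np.array(p),m).round(0))
cv2.imwrite("pics/w1.png",im[:,:,::-1])
```

```text
3.85 [0.48010057 0.05874698 0.1513346 ] [ 0.26351681 -0.61287062 -0.11478698]
{'fx': 344.9082600570886, 'fy': 344.9082600570886, 'cx': 252.51240374990297, 'cy': 185.38560326617895, 'extrinsics': array([[ 2.11183845e-03, -9.99997769e-01, -4.23206629e-05,
         5.75448133e-02],
       [-9.64111861e-01, -2.04728871e-03,  2.65488472e-01,
         4.48706729e-01],
       [-2.65487967e-01, -5.19866911e-04, -9.64114033e-01,
         4.28754639e-01],
       [ 0.00000000e+00,  0.00000000e+00,  0.00000000e+00,
         1.00000000e+00]])}
(0.541, 0.06, 0.068) [250.  99.]
(0.5085, 0.06, 0.068) [250. 150.]
(0.541, 0.096, 0.068) [194.  99.]
(0.541, 0.024, 0.068) [307.  99.]
```

View pics/w1.png

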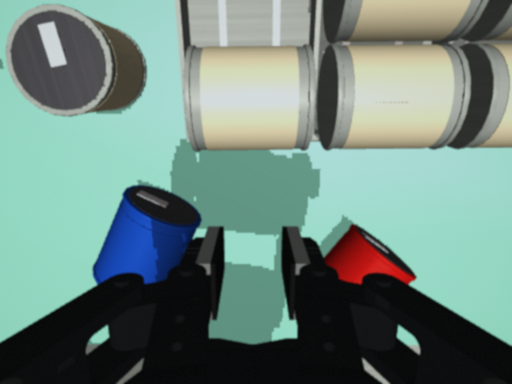

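The tin is at (249,99), with its front edge at row 150, exactly as projected, and the fingers are centred on it. Next I lower in front of the lip.

>>> {"name": "move_arm", "arguments": {
  "targets": [
    {"dx":0,"dy":0.05,"dz":-0.42,"rx":0,"ry":0,"rz":0},
    {"dx":0,"dy":0,"dz":-0.42,"rx":0,"ry":0,"rz":0},
    {"dx":0,"dy":0,"dz":-0.42,"rx":0,"ry":0,"rz":0},
    {"dx":0,"dy":0,"dz":-0.42,"rx":0,"ry":0,"rz":0},
    {"dx":0,"dy":0,"dz":-0.42,"rx":0,"ry":0,"rz":0},
    {"dx":0,"dy":0,"dz":-0.42,"rx":0,"ry":0,"rz":0},
    {"dx":0,"dy":0,"dz":-0.42,"rx":0,"ry":0,"rz":0},
    {"dx":0,"dy":0,"dz":-0.42,"rx":0,"ry":0,"rz":0},
    {"dx":0,"dy":0,"dz":-0.42,"rx":0,"ry":0,"rz":0},
    {"dx":0,"dy":0,"dz":0,"rx":0,"ry":0,"rz":0}
  ]
}}

```text
t: 5.15
tcp_pos: [0.4795, 0.0601, 0.0559]
tool_rot: [1.0, 0.001, -0.001, -0.0]
force: [-0.2, -0.1, 0.8]
finger_gap: 0.301
gripper_force: 0.0
```

Run:
```python
from h import *
s=sensors.sense();print(s["t"],s["tcp_pos"],s["force"])
im=cams.snapshot("wrist")
cv2.imwrite("pics/w2.png",im[:,:,::-1])
```

```text
5.15 [0.47946471 0.0600794  0.05592555] [-0.19417557 -0.12731121  0.78509922]
```

View pics/w2.png

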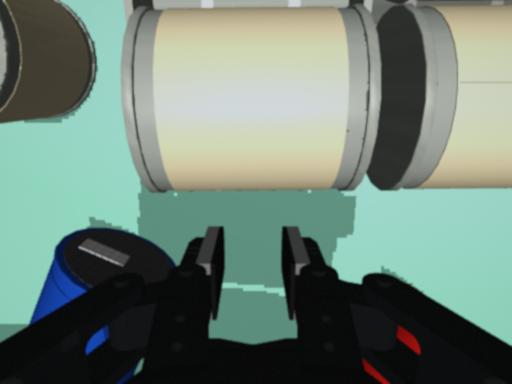

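>>> {"name": "move_arm", "arguments": {
  "targets": [
    {"dx":0.1,"dy":0,"dz":0.01,"rx":0,"ry":0,"rz":0},
    {"dx":0.1,"dy":0,"dz":0.01,"rx":0,"ry":0,"rz":0},
    {"dx":0.1,"dy":0,"dz":0.01,"rx":0,"ry":0,"rz":0},
    {"dx":0.1,"dy":0,"dz":0.01,"rx":0,"ry":0,"rz":0},
    {"dx":0.1,"dy":0,"dz":0.01,"rx":0,"ry":0,"rz":0},
    {"dx":0.1,"dy":0,"dz":0.01,"rx":0,"ry":0,"rz":0},
    {"dx":0.1,"dy":0,"dz":0.01,"rx":0,"ry":0,"rz":0},
    {"dx":0.1,"dy":0,"dz":0.01,"rx":0,"ry":0,"rz":0},
    {"dx":0.1,"dy":0,"dz":0.012,"rx":0,"ry":0,"rz":0},
    {"dx":0.1,"dy":0,"dz":0.012,"rx":0,"ry":0,"rz":0}
  ]
}}

```text
t: 6.45
tcp_pos: [0.5048, 0.0601, 0.0594]
tool_rot: [1.0, 0.001, -0.0, -0.0]
force: [-0.6, 0.8, 1.5]
finger_gap: 0.301
gripper_force: 0.6
```

>>> {"name": "move_arm", "arguments": {
  "targets": [
    {"dx":0.1,"dy":0,"dz":0.012,"rx":0,"ry":0,"rz":0},
    {"dx":0.1,"dy":0,"dz":0.012,"rx":0,"ry":0,"rz":0},
    {"dx":0.1,"dy":0,"dz":0.012,"rx":0,"ry":0,"rz":0},
    {"dx":0.1,"dy":0,"dz":0.012,"rx":0,"ry":0,"rz":0},
    {"dx":0.1,"dy":0,"dz":0.012,"rx":0,"ry":0,"rz":0},
    {"dx":0.1,"dy":0,"dz":0.012,"rx":0,"ry":0,"rz":0},
    {"dx":0.1,"dy":0,"dz":0.012,"rx":0,"ry":0,"rz":0},
    {"dx":0.1,"dy":0,"dz":0.012,"rx":0,"ry":0,"rz":0},
    {"dx":0.1,"dy":0,"dz":0.012,"rx":0,"ry":0,"rz":0},
    {"dx":0.1,"dy":0,"dz":0.012,"rx":0,"ry":0,"rz":0}
  ]
}}

```text
t: 7.7
tcp_pos: [0.5302, 0.06, 0.0624]
tool_rot: [1.0, 0.001, 0.0, -0.0]
force: [-0.9, 0.5, 0.9]
finger_gap: 0.301
gripper_force: 0.6
```

Run:
```python
from h import *
s=sensors.sense();print(s["t"],s["tcp_pos"],s["force"])
im=cams.snapshot("wrist")
cv2.imwrite("pics/w3.png",im[:,:,::-1])
```

```text
7.7 [0.53022326 0.06002758 0.06244108] [-0.87595834  0.4852519   0.9035878 ]
```

View pics/w3.png

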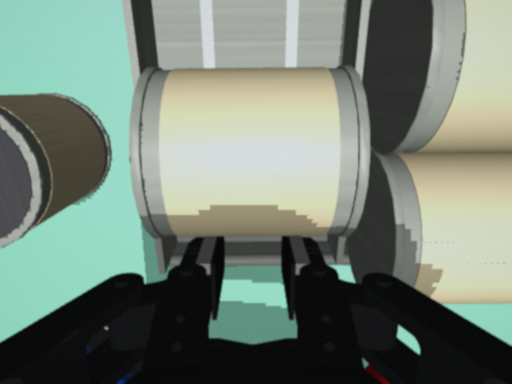

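The tin is in contact and rolling up square; its lower edge at row 237 sits at the fingertips. I continue the same steady push.

>>> {"name": "move_arm", "arguments": {
  "targets": [
    {"dx":0.1,"dy":0,"dz":0.012,"rx":0,"ry":0,"rz":0},
    {"dx":0.1,"dy":0,"dz":0.012,"rx":0,"ry":0,"rz":0},
    {"dx":0.1,"dy":0,"dz":0.012,"rx":0,"ry":0,"rz":0},
    {"dx":0.1,"dy":0,"dz":0.012,"rx":0,"ry":0,"rz":0},
    {"dx":0.1,"dy":0,"dz":0.012,"rx":0,"ry":0,"rz":0},
    {"dx":0.1,"dy":0,"dz":0.012,"rx":0,"ry":0,"rz":0},
    {"dx":0.1,"dy":0,"dz":0.012,"rx":0,"ry":0,"rz":0},
    {"dx":0.1,"dy":0,"dz":0.012,"rx":0,"ry":0,"rz":0},
    {"dx":0.1,"dy":0,"dz":0.012,"rx":0,"ry":0,"rz":0},
    {"dx":0.1,"dy":0,"dz":0.012,"rx":0,"ry":0,"rz":0}
  ]
}}

```text
t: 9.0
tcp_pos: [0.5552, 0.06, 0.0654]
tool_rot: [1.0, 0.001, -0.0, -0.0]
force: [-0.6, 0.5, -0.2]
finger_gap: 0.301
gripper_force: 0.6
```

>>> {"name": "move_arm", "arguments": {
  "targets": [
    {"dx":0.1,"dy":0,"dz":0.012,"rx":0,"ry":0,"rz":0},
    {"dx":0.1,"dy":0,"dz":0.012,"rx":0,"ry":0,"rz":0},
    {"dx":0.1,"dy":0,"dz":0.012,"rx":0,"ry":0,"rz":0},
    {"dx":0.1,"dy":0,"dz":0.012,"rx":0,"ry":0,"rz":0},
    {"dx":0.1,"dy":0,"dz":0.012,"rx":0,"ry":0,"rz":0},
    {"dx":0.1,"dy":0,"dz":0.012,"rx":0,"ry":0,"rz":0},
    {"dx":0.1,"dy":0,"dz":0.012,"rx":0,"ry":0,"rz":0},
    {"dx":0.1,"dy":0,"dz":0.012,"rx":0,"ry":0,"rz":0},
    {"dx":0.1,"dy":0,"dz":0.012,"rx":0,"ry":0,"rz":0},
    {"dx":0.1,"dy":0,"dz":0.012,"rx":0,"ry":0,"rz":0}
  ]
}}

```text
t: 10.25
tcp_pos: [0.5802, 0.06, 0.0684]
tool_rot: [1.0, 0.001, -0.0, -0.0]
force: [-1.7, -0.7, 0.3]
finger_gap: 0.301
gripper_force: 0.6
```

>>> {"name": "move_arm", "arguments": {
  "targets": [
    {"dx":0.1,"dy":0,"dz":0.012,"rx":0,"ry":0,"rz":0},
    {"dx":0.1,"dy":0,"dz":0.012,"rx":0,"ry":0,"rz":0},
    {"dx":0.1,"dy":0,"dz":0.012,"rx":0,"ry":0,"rz":0},
    {"dx":0.1,"dy":0,"dz":0.012,"rx":0,"ry":0,"rz":0},
    {"dx":0.1,"dy":0,"dz":0.012,"rx":0,"ry":0,"rz":0},
    {"dx":0.1,"dy":0,"dz":0.012,"rx":0,"ry":0,"rz":0},
    {"dx":0.1,"dy":0,"dz":0.012,"rx":0,"ry":0,"rz":0},
    {"dx":0.1,"dy":0,"dz":0.012,"rx":0,"ry":0,"rz":0},
    {"dx":0.1,"dy":0,"dz":0.012,"rx":0,"ry":0,"rz":0},
    {"dx":0.1,"dy":0,"dz":0.012,"rx":0,"ry":0,"rz":0}
  ]
}}

```text
t: 11.5
tcp_pos: [0.6052, 0.06, 0.0714]
tool_rot: [1.0, 0.001, 0.0, -0.0]
force: [-1.1, -0.1, 0.2]
finger_gap: 0.302
gripper_force: 0.6
```

Run:
```python
from h import *
s=sensors.sense();print(s["t"],s["tcp_pos"],s["force"])
im=cams.snapshot("wrist")
cv2.imwrite("pics/w4.png",im[:,:,::-1])
```

```text
11.5 [0.60522412 0.06002994 0.07143869] [-1.09777357 -0.05956699  0.16353258]
```

View pics/w4.png

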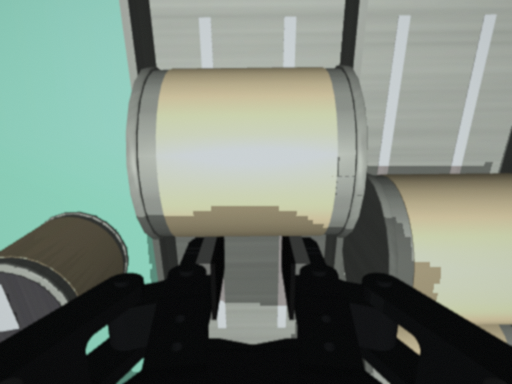

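The tin is still at row 237 against the fingertips, square in its lane, and the neighbours haven't moved.

>>> {"name": "move_arm", "arguments": {
  "targets": [
    {"dx":0.1,"dy":0,"dz":0.012,"rx":0,"ry":0,"rz":0},
    {"dx":0.1,"dy":0,"dz":0.012,"rx":0,"ry":0,"rz":0},
    {"dx":0.1,"dy":0,"dz":0.012,"rx":0,"ry":0,"rz":0},
    {"dx":0.1,"dy":0,"dz":0.012,"rx":0,"ry":0,"rz":0},
    {"dx":0.1,"dy":0,"dz":0.012,"rx":0,"ry":0,"rz":0},
    {"dx":0.1,"dy":0,"dz":0.012,"rx":0,"ry":0,"rz":0},
    {"dx":0.1,"dy":0,"dz":0.012,"rx":0,"ry":0,"rz":0},
    {"dx":0.1,"dy":0,"dz":0.012,"rx":0,"ry":0,"rz":0},
    {"dx":0.08,"dy":0,"dz":0.01,"rx":0,"ry":0,"rz":0},
    {"dx":0.06,"dy":0,"dz":0.007,"rx":0,"ry":0,"rz":0}
  ]
}}

```text
t: 12.8
tcp_pos: [0.6287, 0.06, 0.0742]
tool_rot: [1.0, 0.001, 0.0, 0.0]
force: [-1.6, -1.2, 0.2]
finger_gap: 0.3
gripper_force: 0.6
```

>>> {"name": "move_arm", "arguments": {
  "targets": [
    {"dx":0.03,"dy":0,"dz":0.004,"rx":0,"ry":0,"rz":0},
    {"dx":0.03,"dy":0,"dz":0.004,"rx":0,"ry":0,"rz":0},
    {"dx":0.03,"dy":0,"dz":0.004,"rx":0,"ry":0,"rz":0},
    {"dx":0.03,"dy":0,"dz":0.004,"rx":0,"ry":0,"rz":0},
    {"dx":0.03,"dy":0,"dz":0.004,"rx":0,"ry":0,"rz":0},
    {"dx":0.02,"dy":0,"dz":0.002,"rx":0,"ry":0,"rz":0},
    {"dx":0.02,"dy":0,"dz":0.002,"rx":0,"ry":0,"rz":0},
    {"dx":0.02,"dy":0,"dz":0.002,"rx":0,"ry":0,"rz":0},
    {"dx":0.02,"dy":0,"dz":0.002,"rx":0,"ry":0,"rz":0},
    {"dx":0.02,"dy":0,"dz":0.002,"rx":0,"ry":0,"rz":0}
  ]
}}

```text
t: 14.05
tcp_pos: [0.6348, 0.06, 0.075]
tool_rot: [1.0, 0.001, 0.0, -0.0]
force: [-0.8, -0.5, 1.6]
finger_gap: 0.303
gripper_force: 0.6
```

>>> {"name": "move_arm", "arguments": {
  "targets": [
    {"dx":0.016,"dy":0,"dz":0.002,"rx":0,"ry":0,"rz":0},
    {"dx":0.016,"dy":0,"dz":0.002,"rx":0,"ry":0,"rz":0},
    {"dx":0.016,"dy":0,"dz":0.002,"rx":0,"ry":0,"rz":0},
    {"dx":0.016,"dy":0,"dz":0.002,"rx":0,"ry":0,"rz":0},
    {"dx":0.016,"dy":0,"dz":0.002,"rx":0,"ry":0,"rz":0},
    {"dx":0.012,"dy":0,"dz":0.002,"rx":0,"ry":0,"rz":0},
    {"dx":0.012,"dy":0,"dz":0.002,"rx":0,"ry":0,"rz":0},
    {"dx":0.012,"dy":0,"dz":0.002,"rx":0,"ry":0,"rz":0},
    {"dx":0.012,"dy":0,"dz":0.002,"rx":0,"ry":0,"rz":0},
    {"dx":0.012,"dy":0,"dz":0.002,"rx":0,"ry":0,"rz":0}
  ]
}}

```text
t: 15.3
tcp_pos: [0.6375, 0.0601, 0.0753]
tool_rot: [1.0, 0.001, -0.001, -0.0]
force: [-4.6, -0.4, 1.2]
finger_gap: 0.303
gripper_force: 1.7
```

>>> {"name": "move_arm", "arguments": {
  "targets": [
    {"dx":0.008,"dy":0,"dz":0,"rx":0,"ry":0,"rz":0},
    {"dx":0.008,"dy":0,"dz":0,"rx":0,"ry":0,"rz":0},
    {"dx":0.008,"dy":0,"dz":0,"rx":0,"ry":0,"rz":0},
    {"dx":0.008,"dy":0,"dz":0,"rx":0,"ry":0,"rz":0},
    {"dx":0,"dy":0,"dz":0,"rx":0,"ry":0,"rz":0},
    {"dx":0,"dy":0,"dz":0,"rx":0,"ry":0,"rz":0},
    {"dx":0,"dy":0,"dz":0,"rx":0,"ry":0,"rz":0},
    {"dx":0,"dy":0,"dz":0,"rx":0,"ry":0,"rz":0},
    {"dx":0,"dy":0,"dz":0,"rx":0,"ry":0,"rz":0},
    {"dx":0,"dy":0,"dz":0,"rx":0,"ry":0,"rz":0}
  ]
}}

```text
t: 16.55
tcp_pos: [0.6376, 0.0601, 0.0753]
tool_rot: [1.0, 0.001, -0.002, -0.0]
force: [-6.1, -0.5, 3.3]
finger_gap: 0.303
gripper_force: 2.9
```

Run:
```python
from h import *
s=sensors.sense();print(s["t"],s["tcp_pos"],s["force"])
a=cams.snapshot("wrist");b=cams.snapshot("scene")
b=cv2.resize(b[120:260,130:330],(548,384),interpolation=cv2.INTER_CUBIC)[:,:288+0] if 0 else cv2.resize(b[140:260,150:290],(448,384),interpolation=cv2.INTER_CUBIC)
cv2.imwrite("pics/w5.png",np.hstack([a[:,90:430],b])[:,:,::-1])
```

```text
16.55 [0.637564   0.06009479 0.07529914] [-6.10784708 -0.5238151   3.31029783]
```

View pics/w5.png

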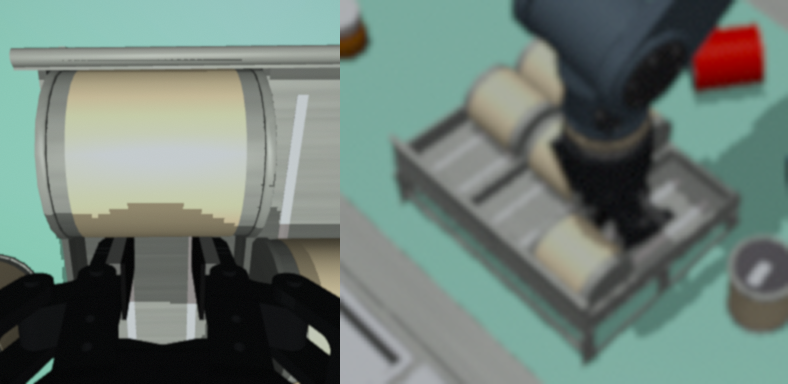

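The tin is square against the back stop, with its top edge meeting the stop rail at row 70. The TCP stalled at x 0.6376 with a 6 N push, as predicted, and the neighbouring tins haven't moved. I'm handing in while still holding.

```bash
python3 -c "
from station import order;print(order.sign_off())"
```

```text
the job is handed in; nothing more can be done
None
```

I pushed the single tin up its lane until it was fully against the back stop, and handed the job in at about 16.7 s with the fingertips still holding it there at about 6 N; the other tins looked undisturbed.

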